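# Refit the hob's control knob and hold it in

### The job

The control knob of the tabletop induction hob came off for cleaning and lies on the worktop. Pick it up, turn it so that its D-shaped bore matches the bare D-shaped spindle on the hob (the knob's white pointer goes to the side where the spindle is flat), push it fully home on the spindle, then press knob and spindle in as far as they go, to release the child lock, and keep them pressed: finish while still holding the knob down with the gripper. Leave the other things on the worktop where they stand.

Things in the scene. Friction and masses are not known exactly. Their poses are not given: they have to be found in the camera images.
- knob: loose black control knob, about 60 g, the right way up. Origin: centre of the underside, z up. Skirt 48 mm across, 17 mm high; on it a grip bar 44 mm long (knob's x), 14 mm wide (y), from 17 to 39 mm up: pinch it from above. Blind D bore 14 mm deep on the axis of the underside: 19.8 mm diameter, its flat on the +x (pointer) side 2.4 mm from the axis, so 0.9 mm play all round
- knob_pointer (a point): tip of the white pointer line on the knob's grip bar: 22 mm along the knob's +x from its axis, 39 mm above its underside. It must point to the side of the spindle's flat; the knob enters within about 0.1 rad of yaw
- hob: fixed tabletop induction hob, white with a black glass top, 260 mm (x) x 300 mm (y) x 60 mm high, its yaw varies. Origin: centre of its underside. The spindle stands on its top, 88 mm from the centre along the hob's -x (the front), in the middle of a 36 mm aluminium disc that turns with it; a red tick on the disc, 9 to 17 mm from the axis, marks the side of the spindle's flat
- spindle_top (a point): centre of the top end of the bare steel D spindle, upright, 22 mm above the hob (82 mm above the worktop). 18 mm diameter, top 2 mm tapered by 1 mm, flat 1.5 mm from the axis. z up, x out of the flat: the knob fits with its x this way. Its yaw is not the hob's; it turns only stiffly (0.25 N m) and stays. With the knob home, the knob's underside is 14 mm below this point
- spindle (a joint): how far the spindle is pressed in, m: 0 = out, 0.006 = end stop. It springs back: about 4 N to start it, 10 N at the stop
- bean_tin: bystander: short food tin, 75 mm across, 58 mm high, right of the hob towards the back. Origin at its underside
- ramekin: bystander: white ramekin, 71 mm across, 42 mm high, near the hob's front right. Origin at its underside
- salt_shaker: bystander: glass salt shaker with a grey cap, 44 mm across, 90 mm high, in front of the hob. Origin at its underside
Things that resemble listed ones, but are neither listed nor needed, are in the scene too. Of the things like the knob, leave any that is orange or turquoise; of the rest the smaller one is meant.

How it is judged:
By the outcome, as a careful person would: the job done as asked, in the order asked, and still so for the second after the job is handed in, while the arm keeps its last pose, push and grip.
It also fails if it takes over 38 s, if anything falls off the work surface, if the arm or the gripper's body presses on something with over 40 N, if the wrist force passes 120 N, or if a joint passes its speed limit or range.

### The arm

A 7-joint arm with a two-finger parallel gripper is mounted at the origin on a cart in front of the work surface, level with it; the furniture and walls round the work are solid. World frame = base frame: x ahead of the robot, y to its left, z up, the work surface at z = 0. Lengths are in m, angles in rad, forces in N, time in s.
With the tool pointing down it reaches from about 0.4 to 0.85 m from the base axis. Payload 4.5 kg.
Tool frame: the origin (TCP) lies midway between the tips of the shut fingers; the grasp point (between the pads) lies 19 mm behind it (r.grip_point_offset is the distance from the TCP to the grasp point, in m); z points along the fingers, y is the line along which they close (so a half turn about z gives the same grasp; the last joint's range is limited). The gripper opens to 88 mm and grips with 3 to 60 N. Pads are 18 mm wide; open, the fingers measure 123 mm over their backs; the gripper's body (75 mm by 187 mm) begins 45 mm behind the grasp point.
Start: joints at [-1.219, 0.689, -0.195, 1.565, 0.157, 0.902, -0.215], TCP at [0.195, 0.594, 0.239] pointing down, gripper open.
Joint ranges: [-3.01, 3.01], [-0.46, 2.08], [-1.47, 1.51], [0.13, 2.56], [-1, 4.14], [0.04, 2.09], [-2.66, 2.66]. Speed limits (rad/s): [2.57, 2.57, 3.14, 3.14, 3.14, 3.14, 3.14].

### API

Orientations are given as a unit quaternion [x, y, z, w].
In Python, from plant import r, optics gives the robot as it stands.
- The arm moves only by the shell command python3 -m pendant 'ROWS' [OPENING] [FORCE]. ROWS is JSON, a list of rows, each a list of 6 numbers: the shift along the tool's x, y, z as a fraction of full scale, then the turn, a rotation vector about the tool's x, y, z as a fraction of full scale. A call has 1 to 5 rows; each row shifts and turns the commanded pose from where the row before left it, along the tool's axes as they then stand; what a row does not reach is not made up. Full scale, the value 1, is 0.025 m for a shift and pi rad for a turn. A row lasts 1/12 s, in which the tool goes at most 41.7 mm and 7.16 degrees, less where a joint would pass 70% of its speed; a pose out of reach is approached as far as the arm can. A call with a number of a shift or a turn outside -1 to 1 is refused whole. A call with a gripper value outside its range is refused whole. OPENING is the opening, from -1 (shut) to 1 (fully open), set as the call begins (- or left out, the last holds). The fingers move at their own pace and stop on an object; FORCE is the grip in N (left out, the last holds). Time passes only in rows, so rows that do not move let the fingers close. It gives the time, the measured TCP pose, the force, the opening and the grip force at its end, in the units of the state.
- r.get_state(): the state, without advancing time (a new reading comes with each control period).
- optics.snapshot(name): name is "side" or "top" or "wrist"; returns (picture, depth): 420x560x3 uint8, blue, green, red; 420x560 float32, m along the optical axis (not along the pixel's ray), 0 where there is no reading.
- optics.calibration(name): a dict with "vfov" (degrees; the focal length in pixels is half the picture's height over the tangent of half this angle, whatever the lens; pixels are square), "cx", "cy" (the principal point, pixels), "k1" (the pictures are not rectified: a ray, as slopes to the right and down, at radius r is drawn at 1 + k1 r^2 times it, then the intrinsics apply), "cam_to_world" (4x4, takes a point from camera to world coordinates); the wrist camera has in their place "tool_from_camera" (4x4, takes a point from camera to tool coordinates, whose origin is the TCP and whose axes are the flange's). Camera axes: x right, y up, looking along -z (the intrinsics and any distortion apply to the point x, -y, -z); pixel columns grow to the right and rows downward; lengths in m; the calibration is good to about 2 mm. A picture is of the moment at which its call begins: read the wrist's pose just before it. calibration takes no time and is no camera call.
- r.finish_job(): hands the job in; it is judged then, once.
The state is a dict: "clock": time; "q": joint angles; "qd": joint speeds; "joint_torque": joint torques, N m; "tool_pos": TCP position; "eef_rot": TCP orientation; "contact_force": force on the tool from outside, world axes, zero at the start; "moment": the same for the moment, N m; "opening": opening from 0.0 (shut) to 1.0 (fully open); "finger_force": force on a finger pad.
Only numpy, scipy, OpenCV 4.12 (cv2) and the standard library are available. Lean on these libraries where they do the work, as an engineer would, in place of code of your own. Each camera call takes 0.05 s, during which the arm holds its last target. There are 200 camera calls.

## Working session

There is one attempt and no reset: what is moved stays moved. The work goes in short steps, Python scripts to look and compute and a shell command to move; the robot and the scene stay as the last step left them, time stands still between calls to the robot, and variables do not carry over. Pictures are saved under pics/ and viewed, at most 10 in all, crops included, and the job is handed in when it is done.

```bash
mkdir -p pics; ls
cat > h.py <<'E'
import numpy as np, cv2
from plant import r, optics
from scipy.spatial.transform import Rotation as R
def cam(name, st=None):
    c=optics.calibration(name)
    if name=="wrist":
        T=np.eye(4);T[:3,:3]=R.from_quat(st["eef_rot"]).as_matrix();T[:3,3]=st["tool_pos"]
        M=T@np.array(c["tool_from_camera"])
    else: M=np.array(c["cam_to_world"])
    f=210/np.tan(np.radians(c["vfov"])/2)
    return c,M,f
def ray(C,u,v):
    c,M,f=C
    d=np.array([(u-c["cx"])/f,(v-c["cy"])/f]);s=d.copy()
    for _ in range(20): s=d/(1+c["k1"]*(s@s))
    return M[:3,3],M[:3,:3]@np.array([s[0],-s[1],-1])
def plane(C,u,v,z):
    o,d=ray(C,u,v); return o+d*(z-o[2])/d[2]
def px(C,p):
    c,M,f=C
    q=M[:3,:3].T@(np.array(p)-M[:3,3]); s=np.array([q[0],-q[1]])/-q[2]
    s=s*(1+c["k1"]*(s@s)); return s*f+[c["cx"],c["cy"]]
E
python3 - <<'E'
from h import *
st=r.get_state();print(st)
for n in("top","side"):
    p,d=optics.snapshot(n);cv2.imwrite(f"pics/{n}0.png",p);np.savez(f"{n}0.npz",p=p,d=d)
    print(n,optics.calibration(n))
print(optics.calibration("wrist"))
E
```

```text
pics
{'clock': 0.0, 'q': array([-1.21919276,  0.68997229, -0.19451223,  1.5663579 ,  0.15729187,
        0.90249998, -0.21509846]), 'qd': array([ 0.00135693,  0.00128464, -0.0002583 , -0.00043018, -0.00074441,
       -0.00020213,  0.00088978]), 'joint_torque': array([ 1.28112475e-06, -5.27551889e+01, -1.26672529e+00, -1.53426075e+01,
       -5.26136812e-02,  6.44539236e-03,  1.65593460e-04]), 'tool_pos': array([0.19514704, 0.5930775 , 0.23791359]), 'eef_rot': array([ 1.58193736e-01,  9.87407661e-01, -9.19799726e-04, -8.10086275e-05]), 'contact_force': array([ 0.67692691, -0.03608584, -0.71053634]), 'moment': array([0.01230881, 0.03427511, 0.03293934]), 'finger_force': 0.0, 'opening': 1.0032056978478199}
top {'vfov': 51.396408859448044, 'cx': 287.2891688526642, 'cy': 217.6347388122954, 'k1': -0.04929119498863506, 'cam_to_world': array([[ 0.00192864,  0.99574014, -0.09218377,  0.36206668],
       [-0.99997927,  0.00248663,  0.00593857, -0.07009895],
       [ 0.0061425 ,  0.0921704 ,  0.9957243 ,  1.36267612],
       [ 0.        ,  0.        ,  0.        ,  1.        ]])}
side {'vfov': 57.0785053109726, 'cx': 279.2412115886089, 'cy': 210.58421169710832, 'k1': -0.0432881807687067, 'cam_to_world': array([[ 0.9373613 ,  0.16410253, -0.30728513,  0.22322367],
       [-0.34831275,  0.45583609, -0.81907978, -0.78092444],
       [ 0.00565859,  0.87480502,  0.48444211,  0.49751805],
       [ 0.        ,  0.        ,  0.        ,  1.        ]])}
{'vfov': 63.05414253768989, 'cx': 280.221906615553, 'cy': 212.30208936910407, 'k1': -0.06490571986043121, 'tool_from_camera': array([[ 7.04428301e-04,  9.58713642e-01,  2.84372391e-01,
         7.35789317e-02],
       [ 9.99999729e-01, -6.14043123e-04, -4.06989550e-04,
        -7.83352309e-05],
       [-2.15569523e-04,  2.84372600e-01, -9.58713814e-01,
        -1.45439988e-01],
       [ 0.00000000e+00,  0.00000000e+00,  0.00000000e+00,
         1.00000000e+00]])}
```

View pics/top0.png

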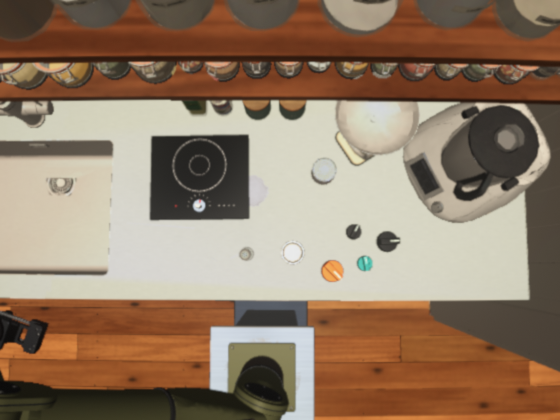

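View pics/side0.png

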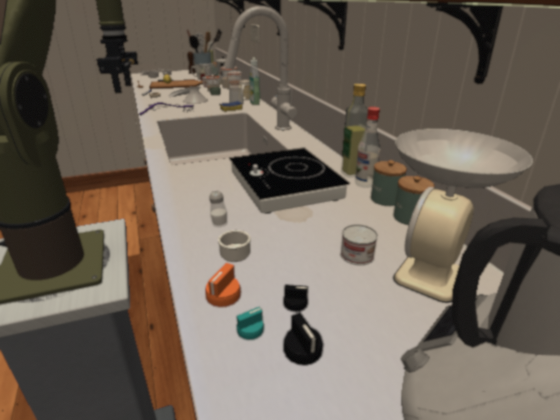

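Things like the knob in the top view are black small (353,231), black large (387,241), orange (332,271) and turquoise (365,264). I choose the smaller black one at (353,231). The bare spindle is at about (199,205). Next I'll measure both and check them in a close crop.

Run:
```python
from h import *
p=np.load("top0.npz")["p"];C=cam("top")
a=cv2.resize(p[211:261,325:405],None,fx=8,fy=8,interpolation=cv2.INTER_CUBIC)
b=cv2.resize(p[185:225,170:230],None,fx=8,fy=8,interpolation=cv2.INTER_CUBIC)
o=np.zeros((600,640,3),np.uint8)
o[:360]=a[:360]; o[370:600,:480]=b[60:290]; cv2.imwrite("pics/crop.png",o)
g=p.max(2)
m=((g<90)).astype(np.uint8);m[:,:320]=0;m[:215]=0;m[285:]=0;m[:,410:]=0
n,l,s,c=cv2.connectedComponentsWithStats(m)
for i in range(1,n):
    if s[i,4]>30: print(s[i],c[i],plane(C,*c[i],.012))
for nm,u,v,z in (("spindle",199,205,.07),("tin",324,170,.03),("ramekin",292,253,.02),("salt",246,254,.05)): print(nm,plane(C,u,v,z))
print([plane(C,u,v,.06)[:2] for u,v in((151,135),(248,135),(249,218),(151,219))])
```

```text
[347 225  13  14 124] [352.5483871  232.02419355] [ 0.44274133 -0.28090275  0.012     ]
[377 232  22  19 281] [386.15658363 241.18505338] [ 0.41442746 -0.38534654  0.012     ]
spindle [0.51896509 0.185849   0.07      ]
tin [ 0.63416736 -0.19167278  0.03      ]
ramekin [ 0.37743434 -0.09277113  0.02      ]
salt [0.37377829 0.04566745 0.05      ]
[array([0.73608667, 0.34052727]), array([0.73602196, 0.042711  ]), array([0.48128187, 0.03689452]), array([0.47752345, 0.33180475])]
```

View pics/crop.png

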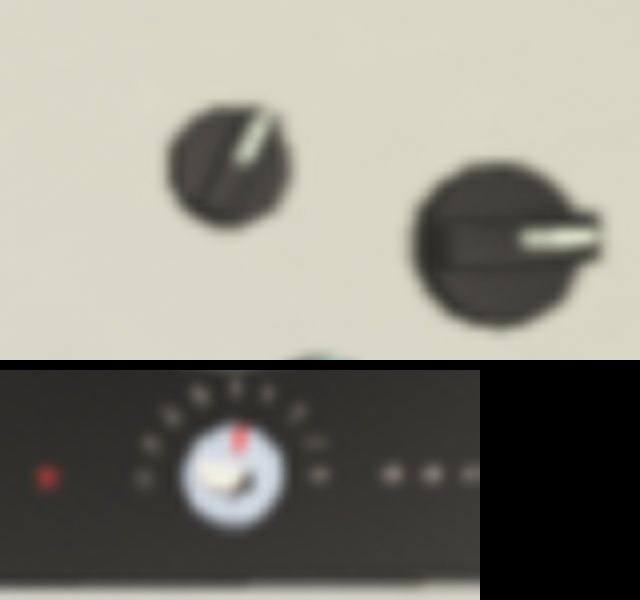

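The crop confirms the choice. The small knob is centred at about (353.5,232) with its pointer up and to the right, yaw about -34°. The spindle's red tick points up, yaw about -11°. I'll fly to the spindle first and look at it with the wrist camera.

```bash
python3 -m pendant '[[-1,-0.66,0,0,0,0],[-1,-0.66,0,0,0,0],[-1,-0.66,0,0,0,0],[-1,-0.66,0,0,0,0],[-1,-0.66,0,0,0,0]]' 1 ; python3 -m pendant '[[-1,-0.66,0,0,0,0],[-1,-0.66,0,0,0,0],[-1,-0.66,0,0,0,0],[-1,-0.66,0,0,0,0],[-1,-0.66,0,0,0,0]]'; python3 -m pendant '[[-1,-0.66,0,0,0,0],[-1,-0.66,0,0,0,0],[-1,-0.66,0,0,0,0],[-1,-0.66,0,0,0,0],[-1,-0.66,0,0,0,0]]'
```

```text
clock: 0.52
tool_pos: [0.2888, 0.4748, 0.2384]
eef_rot: [0.158, 0.987, -0.0, -0.0]
contact_force: [0.8, -0.5, -1.0]
opening: 1.001
finger_force: 0.0
clock: 0.93
tool_pos: [0.3818, 0.3574, 0.2385]
eef_rot: [0.158, 0.987, -0.0, -0.0]
contact_force: [0.5, 0.6, -0.4]
opening: 0.995
finger_force: 0.0
clock: 1.35
tool_pos: [0.4747, 0.24, 0.2385]
eef_rot: [0.158, 0.987, -0.0, -0.0]
contact_force: [-0.2, -0.3, 0.8]
opening: 0.999
finger_force: 0.0
```

```bash
python3 -m pendant '[[-1,-0.66,0,0,0,0],[-0.7,-0.7,0,0,0,0],[0,0,0,0,0,0],[0,0,0,0,0,0]]'
python3 - <<'E'
from h import *
st=r.get_state();p,d=optics.snapshot("wrist");cv2.imwrite("pics/w1.png",p)
np.save("w1.npy",p);C=cam("wrist",st);print(st["tool_pos"],px(C,[.519,.186,.082]))
m=((p[...,2]>110)&(p[...,2].astype(int)-p[...,1]>50)&(p[...,2].astype(int)-p[...,0]>50)).astype(np.uint8)
n,l,s,c=cv2.connectedComponentsWithStats(m)
for i in range(1,n):
    if s[i,4]>8: print(s[i],c[i],plane(C,*c[i],.062))
np.savez("w1.npz",p=p,d=d,pos=st["tool_pos"],rot=st["eef_rot"])
E
```

```text
clock: 1.68
tool_pos: [0.5043, 0.1941, 0.2383]
eef_rot: [0.16, 0.987, -0.0, -0.0]
contact_force: [0.3, 1.4, -0.3]
opening: 0.997
finger_force: 0.0
[0.5043133  0.19414302 0.23828406] [276.97240923 212.98910809]
[ 0  0 11  6 38] [3.39473684 1.68421053] [0.26205343 0.01516328 0.062     ]
[346 177   7   7  39] [349.12820513 179.87179487] [0.51500114 0.25990639 0.062     ]
[281 212   5  10  39] [282.87179487 216.51282051] [0.52985401 0.18827576 0.062     ]
```

View pics/w1.png

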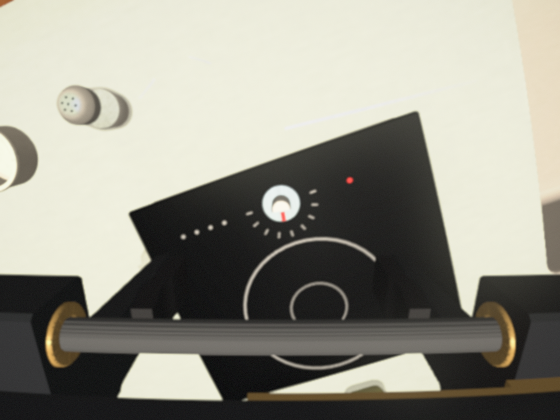

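The wrist picture shows the disc centre at about (281,203), the red tick at (283,216), the salt shaker at the upper left and the hob lamp at (350,180). I'll go lower over the spindle for an accurate measurement.

```bash
python3 -m pendant '[[-0.7,-0.1,0.8,0,0,0],[0,-0.1,0.8,0,0,0],[0,0,0.8,0,0,0],[0,0,0,0,0,0],[0,0,0,0,0,0]]'
cat > spin.py <<'E'
from h import *
st=r.get_state();p,d=optics.snapshot("wrist");cv2.imwrite("pics/w2.png",p)
C=cam("wrist",st);print(st["tool_pos"],d[200:210,280:290].mean())
q=px(C,[.519,.186,.07]);x0,y0=(q-50).astype(int)
I=p.astype(int)
red=((I[...,2]-I[...,1]>50)&(I[...,2]-I[...,0]>50))
g=((I.min(2)>110)|red).astype(np.uint8)
n,l,s,c=cv2.connectedComponentsWithStats(g)
k=l[y0:y0+100,x0:x0+100]; i=np.bincount(k[k>0]).argmax()
print("disc comp",s[i],c[i])
ct=max(cv2.findContours((l==i).astype(np.uint8),0,1)[0],key=len)
hull=cv2.convexHull(ct)[:,0]
P=np.array([plane(C,*u,.062)[:2] for u in ct[:,0]])
A=np.c_[2*P,np.ones(len(P))];b=(P**2).sum(1);s_=np.linalg.lstsq(A,b,rcond=None)[0]
print("disc circle",s_[:2],"rad",np.sqrt(s_[2]+s_[:2]@s_[:2]))
t=np.argwhere(red&(l==i));
T=np.mean([plane(C,v,u,.062)[:2] for u,v in t],0);print("tick",T,len(t),"r",np.hypot(*(T-s_[:2])),"yaw",np.degrees(np.arctan2(*(T-s_[:2])[::-1])))
u,v=c[i].astype(int)
cr=cv2.resize(p[v-40:v+40,u-50:u+50],None,fx=7,fy=7,interpolation=cv2.INTER_CUBIC);cv2.imwrite("pics/w2c.png",cr);print("crop",u-50,v-40)
np.savez("w2.npz",p=p,d=d,pos=st["tool_pos"],rot=st["eef_rot"])
E
python3 spin.py
```

```text
clock: 2.15
tool_pos: [0.5176, 0.1872, 0.1783]
eef_rot: [0.157, 0.988, -0.0, -0.001]
contact_force: [0.3, -0.3, -0.6]
opening: 1.003
finger_force: 0.0
[0.51760615 0.18715549 0.17825795] 0.24932493
disc comp [ 261  183   46   46 1616] [283.47215347 205.51732673]
disc circle [0.51682576 0.19007125] rad 0.018206080243997964
tick [0.53014948 0.18790398] 57 r 0.013498837917375796 yaw -9.238945790497583
crop 233 165
```

View pics/w2c.png

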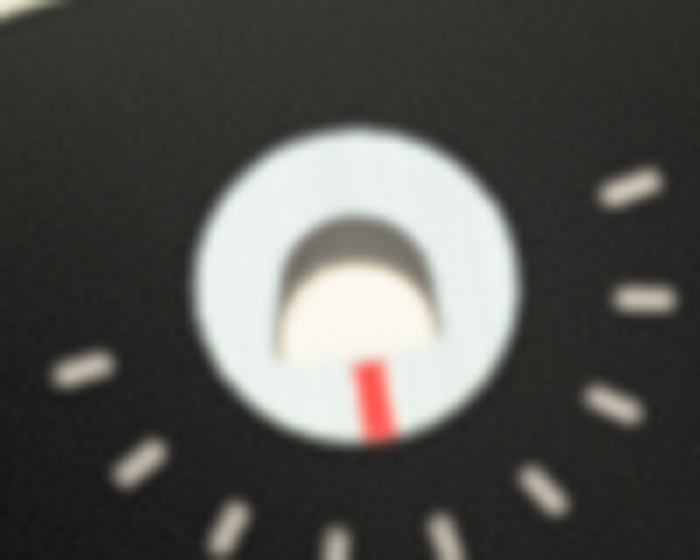

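The disc is at (0.5168,0.1901) and the flat's yaw is about -9.2°. The crop shows the tick at (375,400) and the flat edge at the same angle. Now to the knob.

```bash
python3 -m pendant '[[-0.16,-0.985,0,0,0,0],[-0.16,-0.985,0,0,0,0],[-0.16,-0.985,0,0,0,0],[-0.16,-0.985,0,0,0,0],[-0.16,-0.985,0,0,0,0]]' >/dev/null ; python3 -m pendant '[[-0.16,-0.985,0,0,0,0],[-0.16,-0.985,0,0,0,0],[-0.16,-0.985,0,0,0,0],[-0.16,-0.985,0,0,0,0],[-0.16,-0.985,0,0,0,0]]'; python3 -m pendant '[[-0.16,-0.985,0,0,0,0],[-0.16,-0.985,0,0,0,0],[-0.16,-0.985,0,0,0,0],[-0.16,-0.985,0,0,0,0],[-0.16,-0.985,0,0,0,0]]' ; python3 -m pendant '[[-0.16,-0.985,0,0,0,0],[-0.16,-0.985,0,0,0,0],[-0.16,-0.985,0,0,0,0],[-0.16,-0.985,0,0,0,0]]'; python3 -m pendant '[[0,0,0.6,0,0,0.03],[0,0,0.6,0,0,0.03],[0,0,0.6,0,0,0.029],[0,0,0,0,0,0],[0,0,0,0,0,0]]'
cat > kn.py <<'E'
from h import *
st=r.get_state();p,d=optics.snapshot("wrist");C=cam("wrist",st)
cv2.imwrite("pics/k.png",p);np.savez("k.npz",p=p,d=d,pos=st["tool_pos"],rot=st["eef_rot"])
q=px(C,[.444,-.281,.017]);I=p.astype(int);print(st["tool_pos"],st["eef_rot"],q)
x0,y0=(q-75).astype(int).clip(0);W=I[y0:y0+150,x0:x0+150]
cv2.imwrite("pics/kc.png",cv2.resize(p[y0:y0+150,x0:x0+150],None,fx=4,fy=4,interpolation=cv2.INTER_CUBIC));print("crop",x0,y0)
print(W[::15,::15].max(2))
E
python3 kn.py
```

```text
clock: 3.03
tool_pos: [0.481, -0.0611, 0.1803]
eef_rot: [0.158, 0.988, 0.0, 0.002]
contact_force: [0.0, 0.1, 0.3]
opening: 1.001
finger_force: 0.0
clock: 3.45
tool_pos: [0.4616, -0.1847, 0.1803]
eef_rot: [0.158, 0.987, -0.0, 0.002]
contact_force: [1.1, 0.6, 0.1]
opening: 1.001
finger_force: 0.0
clock: 3.78
tool_pos: [0.446, -0.2835, 0.1805]
eef_rot: [0.158, 0.987, -0.0, 0.002]
contact_force: [0.0, -0.3, 0.5]
opening: 1.001
finger_force: 0.0
clock: 4.2
tool_pos: [0.4458, -0.282, 0.1345]
eef_rot: [0.292, 0.956, -0.0, 0.0]
contact_force: [1.0, 0.0, 0.4]
opening: 1.004
finger_force: 0.0
[ 0.44577522 -0.28203334  0.1345259 ] [ 2.92484610e-01  9.56270162e-01 -3.67862919e-05  3.59703997e-04] [280.07360511 204.39132823]
crop 205 129
[[159 162 164 163 165 163 164 164 164 163]
 [163 163 164 163 164 164 163 164 163 164]
 [163 165 163 163 163 163 163 165 164 165]
 [164 163 164 166 137  39 163 163 164 164]
 [162 165 163 160  46  52  52 163 165 164]
 [163 165 164  86  48  50  47 165 165 162]
 [164 164 164 164  45 177  45 162 163 163]
 [163 165 162 164 164 189 163 165 164 163]
 [164 163 164 164 164 163 164 163 166 164]
 [164 164 163 165 165 163 164 164 162 164]]
```

View pics/kc.png

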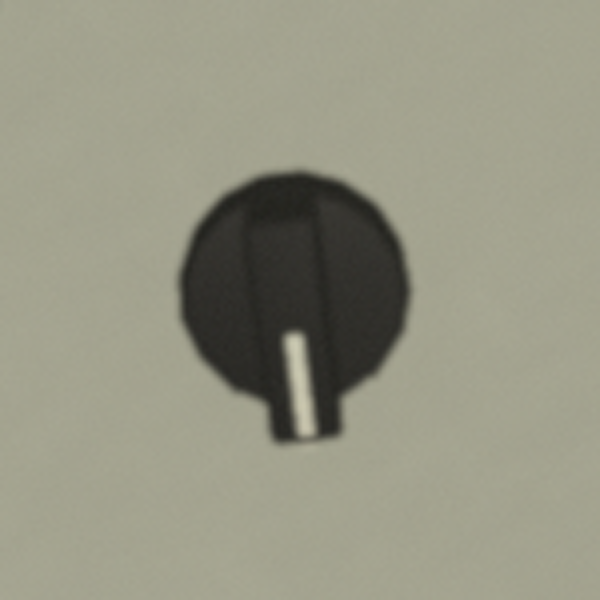

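The crop (offset 205,129) shows the knob's skirt centred at about (295,290). The pointer runs from (292,335) to its tip at (307,438), slightly rotated relative to the tool.

Run:
```python
from h import *
z=np.load("k.npz");p=z["p"];C=cam("wrist",dict(tool_pos=z["pos"],eef_rot=z["rot"]))
f=lambda u,v,h: plane(C,205+u/4-.4,129+v/4-.4,h)[:2]
I=p.astype(int)
m=np.zeros(p.shape[:2],bool);m[200:245,250:300]=True
dark=(I.max(2)<100);dark[:129]=0;dark[279:]=0;dark[:,:205]=0;dark[:,355:]=0
hi=(I.min(2)>95)&m
n,l,s,c=cv2.connectedComponentsWithStats(hi.astype(np.uint8))
# pointer = bright comp in the dark blob's hull
a,b=f(292,335,.039),f(307,437,.039);print("pointer yaw",np.degrees(np.arctan2(*(b-a)[::-1])),"len",np.hypot(*(b-a)))
e1,e2,e3,e4=f(272,442,.039),f(340,433,.039),f(250,218,.039),f(315,212,.039)
F,B=(e1+e2)/2,(e3+e4)/2
print("bar yaw",np.degrees(np.arctan2(*(F-B)[::-1])),"len",np.hypot(*(F-B)),"w",np.hypot(*(e1-e2)),"centre",(F+B)/2)
y=np.radians(-30);
ct=max(cv2.findContours(dark.astype(np.uint8),0,1)[0],key=len)[:,0]
ct=ct[(ct[:,1]<222)]; P=np.array([plane(C,*u,.017 if u[1]>190 else .017)[:2] for u in ct])
A=np.c_[2*P,np.ones(len(P))];s_=np.linalg.lstsq(A,(P**2).sum(1),rcond=None)[0]
print("skirt",s_[:2],np.sqrt(s_[2]+s_[:2]@s_[:2]))
```

```text
pointer yaw -26.07473329158025 len 0.020175453503862236
bar yaw -28.282497812517967 len 0.04270555073841099 w 0.0128967688646225 centre [ 0.44233236 -0.28150957]
skirt [ 0.43869253 -0.2793869 ] 0.02111264069637423
```

```bash
python3 -m pendant '[[0.13,-0.06,0.5,0,0,0],[0,0,1,0,0,-0.039],[0,0,1,0,0,0],[0,0,1,0,0,0],[0,0,0.7,0,0,0]]' 0.6; python3 -m pendant '[[0,0,0.34,0,0,0],[0,0,0,0,0,0]]'
```

```text
clock: 4.67
tool_pos: [0.4424, -0.2819, 0.0284]
eef_rot: [0.234, 0.972, 0.0, 0.001]
contact_force: [0.4, -0.2, -0.4]
opening: 0.799
finger_force: 0.0
clock: 4.83
tool_pos: [0.4417, -0.2815, 0.0197]
eef_rot: [0.234, 0.972, 0.0, -0.0]
contact_force: [0.5, 0.1, -0.1]
opening: 0.802
finger_force: 0.0
```

```bash
python3 -m pendant '[[0,0,0,0,0,0],[0,0,0,0,0,0],[0,0,0,0,0,0],[0,0,0,0,0,0],[0,0,0,0,0,0]]' -1 40; python3 -m pendant '[[0,0,0,0,0,0],[0,0,0,0,0,0],[0,0,0,0,0,0],[0,0,0,0,0,0],[0,0,0,0,0,0]]'
```

```text
clock: 5.25
tool_pos: [0.4418, -0.2822, 0.0209]
eef_rot: [0.235, 0.972, -0.0, 0.001]
contact_force: [-0.7, -0.5, -1.4]
opening: 0.445
finger_force: 0.0
clock: 5.67
tool_pos: [0.4415, -0.2819, 0.0202]
eef_rot: [0.235, 0.972, 0.0, -0.0]
contact_force: [0.3, -0.6, 1.3]
opening: 0.155
finger_force: 40.0
```

Gripped with an opening of 13.6 mm, as expected. I'll lift and check the held knob in the wrist view.

```bash
python3 -m pendant '[[0,0,-1,0,0,0],[0,0,-1,0,0,0],[0,0,-1,0,0,0],[0,0,-1,0,0,0],[0,0,-1,0,0,0]]' ; python3 -m pendant '[[0,0,-0.4,0,0,0],[0,0,0,0,0,0],[0,0,0,0,0,0]]'
python3 - <<'E'
from h import *
st=r.get_state();p,d=optics.snapshot("wrist");C=cam("wrist",st);np.savez("g.npz",p=p,d=d,pos=st["tool_pos"],rot=st["eef_rot"])
p2=p[230:330,215:345];cv2.imwrite("pics/g.png",cv2.resize(p2,None,fx=6,fy=6,interpolation=cv2.INTER_CUBIC))
E
```

```text
clock: 6.08
tool_pos: [0.441, -0.2818, 0.1462]
eef_rot: [0.235, 0.972, 0.0, -0.0]
contact_force: [0.1, -0.7, -1.4]
opening: 0.158
finger_force: 40.0
clock: 6.33
tool_pos: [0.4412, -0.282, 0.1548]
eef_rot: [0.235, 0.972, 0.0, -0.0]
contact_force: [0.5, -0.5, -1.1]
opening: 0.159
finger_force: 40.0
```

View pics/g.png

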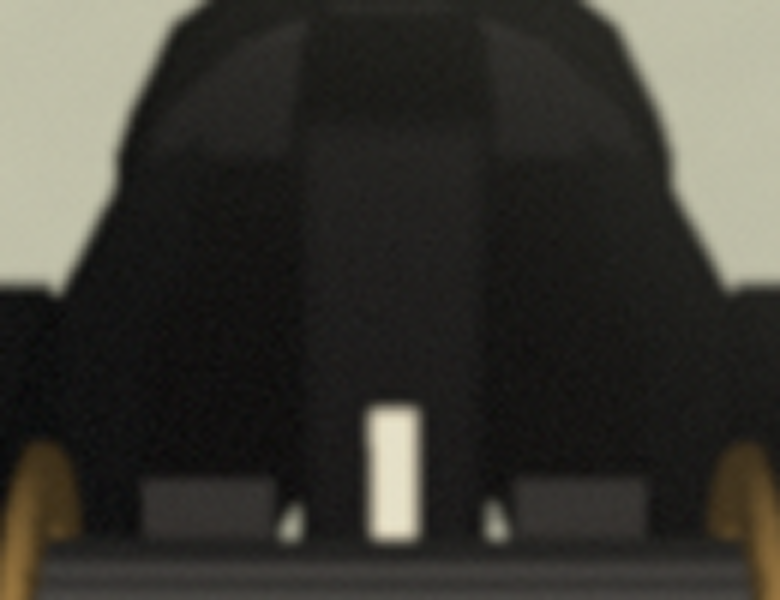

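The held knob is square to the tool. The bar's rear top edge is at crop row 128, columns 303–487, and the pointer starts at (394,404). I'll work out its centre in tool coordinates, and re-evaluate the spindle relative to the tool with the same camera.

```bash
python3 - <<'E'
from h import *
C=list(cam("wrist",r.get_state()));C[1]=np.array(C[0]["tool_from_camera"])
f=lambda u,v,h: plane(C,215+u/6-.42,230+v/6-.42,h)[:2]*1e3
for h in(-.0188,):
    print("rear edge",f(303,128,h),f(487,128,h),"pointer start",f(394.5,404,h))
# earlier free knob pointer start relative to rear/front
z=np.load("k.npz");K=cam("wrist",dict(tool_pos=z["pos"],eef_rot=z["rot"]))
g=lambda u,v:plane(K,205+u/4-.4,129+v/4-.4,.039)[:2]
B=(g(250,218)+g(315,212))/2; S=g(292,335); Tp=g(307,437)
print("rear->start",np.hypot(*(S-B))*1e3,"rear->tip",np.hypot(*(Tp-B))*1e3)
E
python3 -m pendant '[[0.31,0.956,0,0,0,0],[0.31,0.956,0,0,0,0],[0.31,0.956,0,0,0,0],[0.31,0.956,0,0,0,0],[0.31,0.956,0,0,0,0]]' >/dev/null; python3 -m pendant '[[0.31,0.956,0,0,0,0],[0.31,0.956,0,0,0,0],[0.31,0.956,0,0,0,0],[0.31,0.956,0,0,0,0],[0.31,0.956,0,0,0,0]]' ; python3 -m pendant '[[0.31,0.956,0,0,0,0],[0.31,0.956,0,0,0,0],[0.31,0.956,0,0,0,0],[0.31,0.956,0,0,0,0],[0.31,0.956,0,0,0,0]]' ; python3 -m pendant '[[0.31,0.956,0,0,0,0],[0.31,0.956,0,0,0,0],[0.31,0.956,0,0,0,0],[0.31,0.956,0,0,0,0]]' >/dev/null; python3 -m pendant '[[0,0,0,0,0,-0.034],[0,0,0,0,0,-0.033],[0,0,0,0,0,-0.033],[0,0,0,0,0,0],[0,0,0,0,0,0]]'
```

```text
rear edge [19.90602211 -6.10362009] [19.91335573  6.15129016] pointer start [-0.90354098  0.0071276 ]
rear->start 22.47040057865482 rear->tip 42.62432560082419
clock: 7.22
tool_pos: [0.4808, -0.0327, 0.1535]
eef_rot: [0.235, 0.972, -0.0, -0.002]
contact_force: [0.4, -0.0, -0.5]
opening: 0.159
finger_force: 40.0
clock: 7.63
tool_pos: [0.5009, 0.091, 0.1533]
eef_rot: [0.235, 0.972, -0.001, -0.002]
contact_force: [-0.3, -0.0, -0.9]
opening: 0.153
finger_force: 40.0
clock: 8.38
tool_pos: [0.5173, 0.1888, 0.1536]
eef_rot: [0.082, 0.997, -0.001, -0.001]
contact_force: [-0.1, -0.4, -0.4]
opening: 0.158
finger_force: 40.0
```

Run:
```python
from h import *
z=np.load("w2.npz");p=z["p"];C=cam("wrist",dict(tool_pos=z["pos"],eef_rot=z["rot"]))
I=p.astype(int);x0,y0=233,165
w=cv2.resize(p[y0:y0+80,x0:x0+100],None,fx=7,fy=7,interpolation=cv2.INTER_CUBIC).astype(int)
f=lambda u,v,h: plane(C,x0+u/7-.43,y0+v/7-.43,h)[:2]
L,Rr,T=f(285,358,.082),f(437,335,.082),f(356,262,.082)
print(L,Rr,T,"flat len",np.hypot(*(L-Rr)),"flat mid",(L+Rr)/2)
d=np.array([np.cos(np.radians(-9.2)),np.sin(np.radians(-9.2))])
print("arc->flat",(L+Rr-2*T)@d/2, "centre from arc(r8)",T+8e-3*d,"from flat(1.5)",(L+Rr)/2-1.5e-3*d, "normal yaw",np.degrees(np.arctan2(*(Rr-L)[::-1]))+90)
for h in(.060,.062,.064): print(h,(f(193,285,h)+f(521,285,h)+f(357,127,h)+f(357,443,h))/4)
```

```text
[0.51651292 0.18212463] [0.51905407 0.19813266] [0.50886558 0.1924596 ] flat len 0.016208464582033903 flat mid [0.51778349 0.19012865]
arc->flat 0.009175874377092729 centre from arc(r8) [0.51676267 0.19118055] from flat(1.5) [0.51630279 0.19036847] normal yaw 170.97998491771466
0.06 [0.51718838 0.19009738]
0.062 [0.51666383 0.19024747]
0.064 [0.51613928 0.19039755]
```

```bash
python3 -m pendant '[[0.06,0.055,0.8,0,0,0],[0,0,0.8,0,0,0],[0,0,0.1,0,0,0],[0,0,0,0,0,0],[0,0,0,0,0,0]]' - 60
python3 - <<'E'
from h import *
s=r.get_state();print(s["tool_pos"],s["eef_rot"],s["contact_force"],s["moment"])
E
```

```text
clock: 8.8
tool_pos: [0.5169, 0.1908, 0.1128]
eef_rot: [0.081, 0.997, -0.0, -0.0]
contact_force: [0.3, 0.5, -0.2]
opening: 0.15
finger_force: 60.0
[0.51692436 0.19082622 0.11279814] [ 8.08126265e-02  9.96729302e-01 -1.16177019e-04 -6.77304793e-05] [ 0.29799349  0.46751829 -0.21073016] [0.00311188 0.02645766 0.00927364]
```

```bash
python3 -m pendant '[[0.02,-0.01,0.16,0,0,0],[0,0,0.16,0,0,0],[0,0,0.08,0,0,0],[0,0,0.08,0,0,0],[0,0,0,0,0,0]]'; python3 -m pendant '[[0,0,0.08,0,0,0],[0,0,0.08,0,0,0],[0,0,0,0,0,0]]'
```

```text
clock: 9.22
tool_pos: [0.5162, 0.1906, 0.1005]
eef_rot: [0.08, 0.997, -0.0, -0.0]
contact_force: [-0.2, 0.5, -0.4]
opening: 0.154
finger_force: 60.0
clock: 9.47
tool_pos: [0.5162, 0.1906, 0.0964]
eef_rot: [0.08, 0.997, -0.0, -0.0]
contact_force: [-0.6, -0.1, -0.7]
opening: 0.153
finger_force: 60.0
```

```bash
python3 -m pendant '[[0,0,0.08,0,0,0],[0,0,0.08,0,0,0],[0,0,0.08,0,0,0],[0,0,0.06,0,0,0],[0,0,0,0,0,0]]'; python3 -m pendant '[[0,0,0.04,0,0,0],[0,0,0.04,0,0,0],[0,0,0,0,0,0]]'
```

```text
clock: 9.88
tool_pos: [0.5162, 0.1907, 0.0889]
eef_rot: [0.08, 0.997, -0.0, -0.0]
contact_force: [-0.3, -0.5, -0.8]
opening: 0.153
finger_force: 60.0
clock: 10.13
tool_pos: [0.5163, 0.1906, 0.0874]
eef_rot: [0.08, 0.997, -0.0, 0.0]
contact_force: [-1.3, -1.0, 4.2]
opening: 0.153
finger_force: 60.0
```

```bash
python3 -m pendant '[[0,0,0.08,0,0,0],[0,0,0.08,0,0,0],[0,0,0.06,0,0,0],[0,0,0,0,0,0],[0,0,0,0,0,0]]'; python3 -m pendant '[[0,0,0.04,0,0,0],[0,0,0.04,0,0,0],[0,0,0,0,0,0],[0,0,0,0,0,0]]'
```

```text
clock: 10.55
tool_pos: [0.5164, 0.1907, 0.0822]
eef_rot: [0.08, 0.997, 0.0, 0.0]
contact_force: [-2.7, -0.6, 8.8]
opening: 0.151
finger_force: 60.0
clock: 10.88
tool_pos: [0.5165, 0.1907, 0.0817]
eef_rot: [0.08, 0.997, 0.0, 0.001]
contact_force: [-4.0, -1.8, 20.4]
opening: 0.159
finger_force: 60.0
```

```bash
python3 -m pendant '[[0,0,0.01,0,0,0],[0,0,0,0,0,0],[0,0,0,0,0,0],[0,0,0,0,0,0],[0,0,0,0,0,0]]'
python3 - <<'E'
from h import *
p,d=optics.snapshot("side");c=px(cam("side"),[.517,.19,.09]).astype(int)
cv2.imwrite("pics/s1.png",cv2.resize(p[c[1]-50:c[1]+100,c[0]-70:c[0]+130],None,fx=4,fy=4,interpolation=cv2.INTER_CUBIC))
E
```

```text
clock: 11.3
tool_pos: [0.5165, 0.1907, 0.0816]
eef_rot: [0.08, 0.997, 0.0, 0.001]
contact_force: [-4.6, -1.5, 22.8]
opening: 0.155
finger_force: 60.0
```

View pics/s1.png

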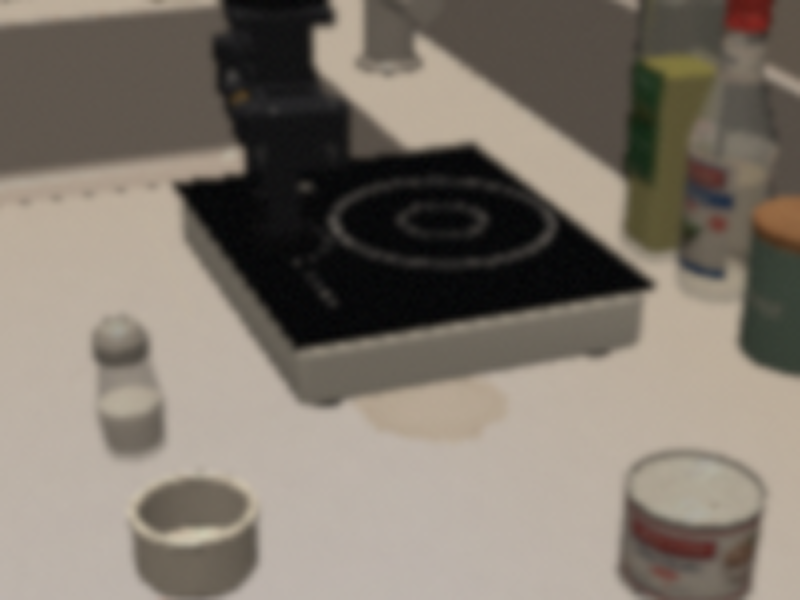

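The picture shows the gripper holding the knob down on the hob at about (290,200), with the shaker, ramekin and tin undisturbed. The force is steady at the stop, so I'll hand in.

```bash
python3 -c "
from plant import r
print(r.finish_job())"
```

```text
the job is handed in; nothing more can be done
None
```

I fitted the small black knob on the spindle with its pointer to the flat side, pressed it in to the end stop (about 23 N), and handed the job in at about 11 s with the gripper still holding it down; the tin, ramekin and salt shaker look undisturbed.

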